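Hold a spring clamp open astride the saw fence and stop block

ROBOT

A 6-joint arm with a two-finger parallel gripper is mounted at the origin on the work surface. World frame = base frame: x ahead of the robot, y to its left, z up, the work surface at z = 0. Lengths are in m, angles in rad, forces in N, time in s.
With the tool pointing down it reaches from about 0.375 to 0.9 m from the base axis. Payload 3.1 kg.
Tool frame: the origin (TCP) lies midway between the tips of the shut fingers; the grasp point (between the pads) lies robot.grip_depth behind it (robot.grip_depth is the distance from the TCP to the grasp point, in m); z points along the fingers, y is the line along which they close (so a half turn about z gives the same grasp; the last joint's range is limited). The gripper opens to 87 mm and grips with 3 to 60 N. Pads are 19 mm wide; open, the fingers measure 117 mm over their backs; the gripper's body (75 mm by 190 mm) begins 51 mm behind the grasp point.
Start: joints at [-1.429, 0.527, 1.433, -0, 1.181, -0.178], TCP at [0.197, -0.593, 0.223] pointing down, gripper open.
Joint ranges: [-3.08, 3.08], [-0.75, 2.2], [0.22, 2.44], [-1.43, 4.57], [0, 2.65], [-2.85, 2.85]. Speed limits (rad/s): [2.79, 2.79, 3.14, 3.14, 3.14, 3.14].

INTERFACE

Orientations are given as a unit quaternion [x, y, z, w].
In Python, from rig import robot, viewer gives the robot as it stands (robot), with the cameras (viewer).
- The arm moves only by the tool hand_motion, called after ">>>" as name([rows], argument=value, ...), one row to a line, values as JSON. Schema: {"type":"object","properties":{"deltas":{"type":"array","items":{"type":"array","prefixItems":[{"type":"array","items":{"type":"number"},"minItems":3,"maxItems":3},{"type":"number"}],"minItems":2,"maxItems":2},"minItems":1,"maxItems":20},"aperture":{"type":"number"},"grip_n":{"type":"number"},"only":{"type":"string"},"quiet":{"type":"boolean"},"lines":{"type":"string"}},"required":["deltas"],"additionalProperties":false}. deltas is a list of rows, 1 to 20 of them, each written [[dx, dy, dz], turn]: dx, dy, dz in fractions of the full range, 1 being 0.6 m, then a turn about the tool's z in a scale on which 1.0 is 4 rad; each row shifts and turns the commanded pose from where the row before left it, along the tool's axes as they then stand; what a row does not reach is not made up. A row lasts 1/12 s, in which the tool goes at most 0.0417 m and 0.125 rad, less where a joint would pass 70% of its speed; a pose out of reach is approached as far as the arm can. aperture is the finger opening in m, set as the call begins (left out keeps the last). The fingers move at their own pace and stop on an object; grip_n is the grip in N (left out, the last holds). Time passes only in rows, so rows that do not move let the fingers close. The tool returns the time, the measured TCP pose, the force, the opening and the grip force at its end. only (a regular expression) keeps the lines of the reply that match it, lines (a string "A,B") keeps lines A to B, and quiet returns only ok. No shift or turn number may pass 1 either way. Input that does not fit is refused with a message, and nothing moves.
- robot.get_obs(): the state, without advancing time (a new reading comes with each control period).
- viewer.camera(name): name is "scene" or "top" or "wrist"; returns a dict with "img" (400x640x3 uint8, red, green, blue), "fx", "fy", "cx", "cy" (pixels), "xyz" and "attitude" of the camera in the world. Camera axes: x right, y down, z forward; pixel columns grow to the right and rows downward; lengths in m; the calibration is good to about 2 mm. A picture is of the moment at which its call begins. There is no depth.
- robot.hand_in(): hands the job in; it is judged then, once.
The state is a dict: "time": time; "q": joint angles; "joint_velocities": joint speeds; "joint_torque": joint torques, N m; "position": TCP position; "tool_rot": TCP orientation; "ft_force": force on the tool from outside, world axes, zero at the start; "moment": the same for the moment, N m; "grip_width": finger opening in m; "grip_force": force on a finger pad.
Only numpy, scipy, OpenCV 4.12 (cv2) and the standard library are available. Lean on these libraries where they do the work, as an engineer would, in place of code of your own. Each camera call takes 0.05 s, during which the arm holds its last target. There are 200 camera calls.

TASK

Squeeze the big spring clamp open, lift it off the rim of the tool tote, and carry it to the saw's rip fence, where a loose plywood stop block stands against the far face. Lower the open clamp over the top so that its jaws gape around fence and block together, at about the middle of the block and well down below the block's top, with daylight between each jaw and the faces, and finish while still holding it open there so that I can nudge the block to its line. Leave the block and everything else where it is.

Things in the scene. Friction and masses are not known exactly. Their poses are not given: they have to be found in the camera images.
- clamp: big A-type spring clamp, two steel levers on a pin, black grips and pads, 22 mm wide, 147 mm tall, 0.11 kg; starts clipped jaws down on the tote's robot-side wall (9 mm). Frame of lever a (robot side), origin on the pin, 31 mm above the rim: y along the pin, x towards lever b, z to the handles; jaw ends at z -73 mm. Squeeze at the handle ends: 10 N starts to open it, 18 N at 0.6 rad
- clamp_grip_a (a point): centre of the rounded end (radius 6 mm, 22 mm long along the pin) of handle a: 68 mm above the pin and 29 mm to its side while clipped. Handle ends measure 70 mm over their outsides while clipped; squeezed to 42 mm the jaws gape 36 mm, squeezed to 30 mm they gape 45 mm. Pinch here, a finger outside each handle
- clamp_grip_b (a point): the same point of handle b, on the tote's inner side at the start
- clamp_jaw_a (a point): centre of the gripping face of lever a's jaw pad, 66 mm below the pin; the pad is 22 mm wide along the pin and reaches 7 mm lower than this point
- clamp_jaw_b (a point): the same point on lever b's jaw pad; it faces jaw a
- clamp_opening (a joint): angle of lever b against lever a: 0 while clipped on the 9 mm wall (pad faces parallel), about -0.14 fully shut, grows as the handles are squeezed and the jaws open, stop at 0.70; 0.40 is a gape of about 36 mm
- fence: the saw's rip fence, fixed, place in x varies: aluminium L-section along y, upright plate 8 mm thick (x -4 to +4 mm) and 80 mm tall, foot 6 mm high reaching 44 mm towards the robot; it runs from its end at y = 0 to a carriage at y = -0.69 m. Origin on the table under the middle of the plate's thickness, axes as the world's
- stop_block: loose plywood stop block 18 mm thick (x), 60 mm long (y), 70 mm tall, 0.055 kg, standing on edge flat against the fence's far face: fence and block together 26 mm thick. Origin at the centre of its underside, x away from the fence. Easily pushed or tipped
- tote: open plywood tool tote, fixed, 200 (x) by 300 (y) by 95 mm tall, walls 9 mm; origin at the centre of its underside. The clamps sit on its -x wall
- small_clamp: a smaller spring clamp of the same kind (88 mm tall overall) clipped on the same wall of the tote, to either side of the big one; leave it. Origin on its pin, 19 mm above the rim; its handles end 63 mm above the rim
- screwdriver: screwdriver about 200 mm long lying in the tote, leave it
- tape_measure: tape measure 68 by 34 by 62 mm tall, standing on the table, origin at the centre of its underside; leave it
- push_stick: wooden push stick about 340 mm long, 12 mm thick, lying beyond the fence; leave it
- try_square: try square with wooden stock 115 mm and steel blade 150 mm, lying on the table; leave it
- glue: glue bottle 60 mm across, 160 mm tall, standing beyond the fence; leave it
- spanner: arbor spanner 200 mm long lying on the table; leave it
- offcut: wooden offcut 160 by 45 by 20 mm lying on the table; leave it

How it is judged:
On the way, in this order (a step that is already met when the one before it is completed fails the run):
1. the big clamp is squeezed open in the fingers on the tote's rim (value of joint clamp_opening above 0.1 rad and contact force between clamp and the fingers above 2 N), for 0.1 s.
2. the open clamp is lifted clear above the tote's rim (all of step 1 and height (world z) of each of clamp_jaw_a, clamp_jaw_b above 0.105 m), for 0.1 s.
At the end, for the whole second after the job is handed in: Robot holds the clamp open and still (over 4 N in the fingers); jaw pads astride fence and block, 1.5 mm or more off both faces, touching neither, within 20 mm of the block's middle and 12 mm or more below its top; block upright within 8 mm of its start (((x of clamp_jaw_a in the frame of fence below -0.0055 m and x of clamp_jaw_b in the frame of stop_block above 0.0105 m) or (x of clamp_jaw_b in the frame of fence below -0.0055 m and x of clamp_jaw_a in the frame of stop_block above 0.0105 m)) and y of clamp_jaw_a in the frame of stop_block between -0.02 and 0.02 m and y of clamp_jaw_b in the frame of stop_block between -0.02 and 0.02 m and height (world z) of each of clamp_jaw_a, clamp_jaw_b below 0.058 m and contact force between clamp and fence below 0.2 N and contact force between clamp and stop_block below 0.2 N and contact force between clamp and the fingers above 4 N and linear speed of clamp below 0.03 m/s and distance of stop_block from where it was at the start of the episode below 0.008 m and angle between stop_block's own z axis and vertical below 0.1 rad); the arm keeps its last pose, push and grip.
It fails at once if the stop block is pushed away or tipped over (distance of stop_block from where it was at the start of the episode above 0.015 m or angle between stop_block's own z axis and vertical above 0.3 rad).
It fails at once if the small clamp is disturbed (distance of small_clamp from where it was at the start of the episode above 0.02 m).
It fails at once if a tool lying about is pushed away (distance of any of screwdriver, tape_measure, push_stick, try_square, glue, spanner, offcut from where it was at the start of the episode above 0.03 m).
It also fails if it takes over 42 s, if anything falls off the work surface, if the arm or the gripper's body presses on something with over 40 N, if the wrist force passes 120 N, or if a joint passes its speed limit or range.

## Working session

There is one attempt and no reset: what is moved stays moved. The work goes in short steps, Python scripts to look and compute and a tool call to move; the robot and the scene stay as the last step left them, time stands still between calls to the robot, and variables do not carry over. Pictures are saved under pics/ and viewed, at most 10 in all, crops included, and the job is handed in when it is done.

```bash
ls; mkdir -p pics
```

Create h.py:
```python
import numpy as np,cv2
from rig import robot, viewer
from scipy.spatial.transform import Rotation as R
def cam(n,f=None):
    c=viewer.camera(n)
    if f: cv2.imwrite('pics/'+f,c['img'][:,:,::-1])
    return c
def rot(c):
    a=np.array(c['attitude'],float); return R.from_quat(a).as_matrix() if a.size==4 else a.reshape(3,3)
def ray(c,u,v):
    return np.array(c['xyz']),rot(c)@np.array([(u-c['cx'])/c['fx'],(v-c['cy'])/c['fy'],1])
def onz(c,u,v,z):
    o,d=ray(c,u,v); return o+d*(z-o[2])/d[2]
def proj(c,p):
    q=rot(c).T@(np.array(p)-c['xyz']); return q[0]/q[2]*c['fx']+c['cx'],q[1]/q[2]*c['fy']+c['cy']
def tri(c1,p1,c2,p2):
    o1,d1=ray(c1,*p1);o2,d2=ray(c2,*p2)
    A=np.stack([d1,-d2],1);s=np.linalg.lstsq(A,o2-o1,rcond=None)[0]
    a,b=o1+d1*s[0],o2+d2*s[1]; return (a+b)/2,np.linalg.norm(a-b)
```

Run:
```python
from h import *
for n in('scene','top','wrist'):
    c=cam(n,n+'0.png'); print(n,c['xyz'],c['attitude'],c['fx'],c['cx'],c['cy'])
o=robot.get_obs();print(o['time'],o['position'],R.from_quat(o['tool_rot']).as_matrix().round(3),robot.grip_depth)
```

```text
pics
rig.py
scene [1.08905577 0.55667625 0.79837218] [ 0.34360637  0.84296564 -0.38538969 -0.15105752] 365.74130799147537 318.0286422193517 193.918744744972
top [ 0.31558848 -0.01737229  1.52176261] [-0.69724893  0.71090114 -0.06042709  0.06936909] 462.168062450718 325.4098442699241 205.16040064626785
wrist [ 0.2581717  -0.5725831   0.38531967] [ 0.80509148 -0.58070037 -0.07186195  0.09721447] 278.02912415669647 321.05750312445156 201.12131493876515
0.15 [ 0.19644451 -0.59273175  0.22181263] [[ 0.949  0.314 -0.   ]
 [ 0.314 -0.949  0.002]
 [ 0.    -0.002 -1.   ]] 0.0187
```

View pics/scene0.png

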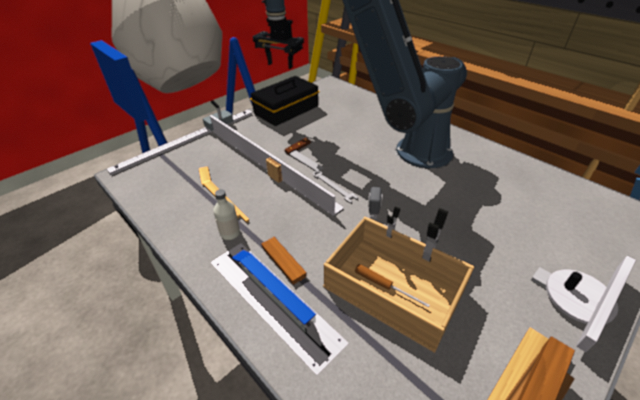

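View pics/top0.png

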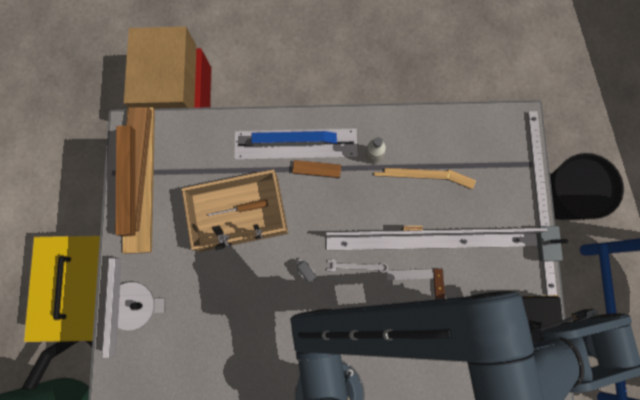

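The scene view shows the big clamp at about (435,235), the small one at (392,220), and the block at (273,170). In the top view they are at (220,235), (257,232) and (413,228). The tote is turned about 10°. Next I'll enlarge these areas.

Run:
```python
import cv2,numpy as np
t=cv2.imread('pics/top0.png');s=cv2.imread('pics/scene0.png')
def crop(i,x,y,w,h,k): return cv2.resize(i[y:y+h,x:x+w],None,fx=k,fy=k,interpolation=cv2.INTER_CUBIC)
a=crop(t,175,165,130,90,3.0);a=crop(t,175,165,133,100,3);b=crop(s,360,190,133,100,3)
c=crop(t,320,200,133,100,3);d=crop(s,225,130,133,100,3)
cv2.imwrite('pics/c1.png',np.vstack([np.hstack([a,b]),np.hstack([c,d])]))
```

```text
(no output)
```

View pics/c1.png

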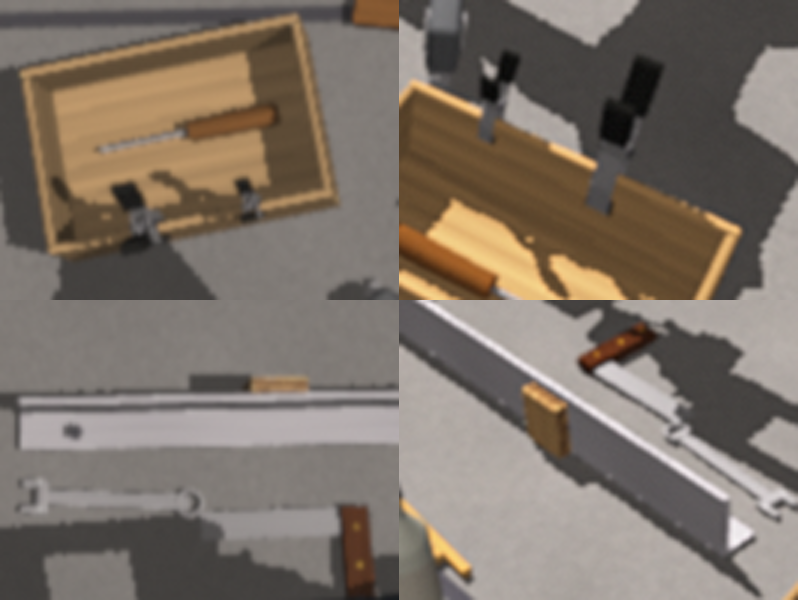

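Create m.py:
```python
from h import *
T=viewer.camera('top');S=viewer.camera('scene')
t=lambda x,y:(175+x/3,165+y/3); s=lambda x,y:(360+(x-400)/3,190+y/3)
t2=lambda x,y:(320+x/3,200+(y-300)/3); s2=lambda x,y:(225+(x-400)/3,130+(y-300)/3)
```

Run:
```python
from m import *
np.set_printoptions(precision=4,suppress=True)
C=[onz(T,*t(*p),.095) for p in[(22,72),(297,14),(337,204),(52,254)]]
print(np.array(C)); 
for i in range(4): d=C[(i+1)%4]-C[i]; print(np.linalg.norm(d),np.degrees(np.arctan2(d[1],d[0])))
print('scene rim corners R-near',onz(S,*s(738,230),.095))
print('handle b',tri(T,t(125,188),S,s(617,105)))
print('handle a',tri(T,t(133,248),S,s(645,68)))
print('small b',tri(T,t(244,184),S,s(490,68)),'a',tri(T,t(253,213),S,s(508,58)))
print('block far top edge', [onz(T,*t2(*p),.07) for p in[(251,377),(307,376)]])
print('block near', [onz(T,*t2(*p),.07) for p in[(251,391),(307,390)]])
print('scene block top far corners',[onz(S,*s2(*p),.07) for p in[(525,391),(558,413)]])
print('fence top end far/near',[onz(T,*t2(*p),.08) for p in[(20,399),(20,409),(397,393),(397,402)]], onz(S,*s2(728,497),.08))
print('block tri',tri(T,t2(251,377),S,s2(558,413)),tri(T,t2(307,376),S,s2(525,391)))
```

```text
[[0.6426 0.4516 0.095 ]
 [0.6996 0.1603 0.095 ]
 [0.4955 0.1183 0.095 ]
 [0.4494 0.4131 0.095 ]]
0.29688209939260796 -78.93516231812785
0.20842437456298527 -168.37925831354715
0.29835862665149493 98.8868554337963
0.19707727080683132 11.28613542358728
scene rim corners R-near [0.4553 0.4189 0.095 ]
handle b (array([0.5022, 0.3152, 0.1943]), np.float64(0.0018242009568795539))
handle a (array([0.4449, 0.3066, 0.1884]), np.float64(7.663878596970452e-05))
small b (array([0.5084, 0.2048, 0.1618]), np.float64(0.001517192259547543)) a (array([0.4792, 0.1997, 0.1506]), np.float64(0.007031308881694552))
block far top edge [array([ 0.5146, -0.2476,  0.07  ]), array([ 0.5145, -0.3065,  0.07  ])]
block near [array([ 0.4998, -0.2469,  0.07  ]), array([ 0.4997, -0.3056,  0.07  ])]
scene block top far corners [array([ 0.5165, -0.2956,  0.07  ]), array([ 0.5163, -0.2372,  0.07  ])]
fence top end far/near [array([ 0.4949, -0.0038,  0.08  ]), array([ 0.4844, -0.0036,  0.08  ]), array([ 0.4934, -0.397 ,  0.08  ]), array([ 0.484 , -0.3964,  0.08  ])] [ 0.4924 -0.0002  0.08  ]
block tri (array([ 0.5133, -0.2463,  0.0641]), np.float64(0.006027349782372695)) (array([ 0.5132, -0.3056,  0.0638]), np.float64(0.005846192038025726))
```

Measured points agree with the given sizes. The handle ends are 58 mm apart at z≈0.19 and the tote is yawed about 10°. The fence is at x≈0.489 and the block at y≈-0.27. Next: raise, turn to a 10° heading, and go over the clamp by way of the fence side.

The rows are not in the units I measure in: shifts go in shares of 0.6 m and turns go in shares of 4 rad. I convert before sending: -0.005 m / 0.6 = -0.0083, -0.1187 rad / 4 = -0.0297.

>>> hand_motion([
  [[0,0,-0.0083],-0.0297],
  [[0,0,-0.0083],-0.0297],
  [[0,0,-0.0083],-0.0297],
  [[0,0,-0.0083],-0.0297],
  [[0,0,-0.0083],-0.0297],
  [[0,0,-0.0083],-0.0297],
  [[0,0,-0.0083],-0.0297],
  [[0,0,-0.0083],-0.0297],
  [[0,0,-0.0083],-0.0297],
  [[0,0,-0.0083],-0.0297],
  [[0,0,0],-0.0297],
  [[0,0,0],-0.0297],
], aperture=0.087)

```text
time: 1.25
position: [0.1965, -0.5934, 0.2729]
tool_rot: [0.641, 0.768, -0.0, 0.0]
ft_force: [-0.6, 0.6, -0.6]
grip_width: 0.0872
grip_force: 0.0
```

>>> hand_motion([
  [[0.0477,0.0442,0],0],
  [[0.0477,0.0442,0],0],
  [[0.0477,0.0442,0],0],
  [[0.0477,0.0442,0],0],
  [[0.0477,0.0442,0],0],
  [[0.0477,0.0442,0],0],
  [[0.0477,0.0442,0],0],
  [[0.0477,0.0442,0],0],
  [[0.0477,0.0442,0],0],
  [[0.0477,0.0442,0],0],
  [[0.0477,0.0442,0],0],
  [[0.0477,0.0442,0],0],
  [[0,0,0],0],
  [[0,0,0],0],
])

```text
time: 2.42
position: [0.4512, -0.1984, 0.2726]
tool_rot: [0.641, 0.767, -0.0, 0.0]
ft_force: [0.1, -0.2, -0.1]
grip_width: 0.0871
grip_force: 0.0
```

Run:
```python
from h import *
o=robot.get_obs();print(R.from_quat(o['tool_rot']).as_matrix().round(3))
c=cam('wrist','w1.png')
```

```text
[[-0.177  0.984 -0.   ]
 [ 0.984  0.177 -0.   ]
 [-0.    -0.    -1.   ]]
```

View pics/w1.png

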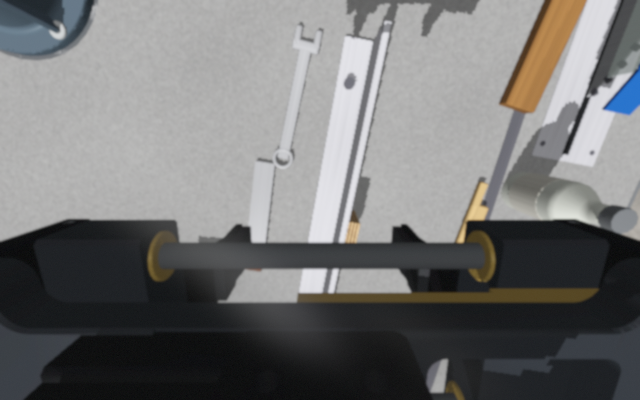

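The wrist camera looks ahead along +y. The fence end is at (388,23) and the block is half hidden at (353,225). I'll back up 0.14 m to see the block fully.

To row units: -0.035 m / 0.6 = -0.0583.

>>> hand_motion([
  [[-0.0583,0,0],0],
  [[-0.0583,0,0],0],
  [[-0.0583,0,0],0],
  [[-0.0583,0,0],0],
  [[0,0,0],0],
  [[0,0,0],0],
  [[0,0,0],0],
])

```text
time: 3.05
position: [0.4732, -0.3389, 0.2719]
tool_rot: [0.644, 0.765, 0.0, -0.001]
ft_force: [-0.3, 1.2, 0.2]
grip_width: 0.0872
grip_force: 0.0
```

Run:
```python
from h import *
c=cam('wrist','w2.png'); np.save('w2.npy',c,allow_pickle=True)
i=cv2.imread('pics/w2.png')
cv2.imwrite('pics/w2c.png',cv2.resize(i[0:240,240:500],None,fx=2.5,fy=2.5,interpolation=cv2.INTER_CUBIC))
```

```text
(no output)
```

View pics/w2c.png

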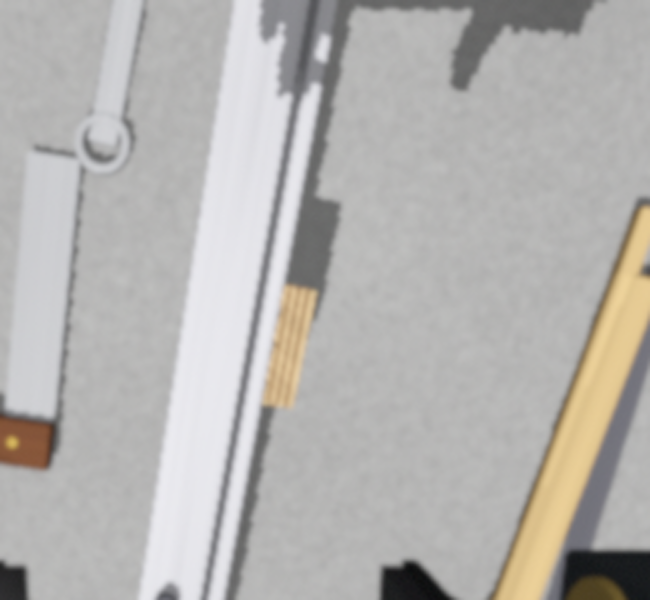

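Crop of the wrist view: the block's top corners are at (287,287), (317,290), (292,407) and (264,404). The fence's top strip is at x≈245–263 in row 400.

Run:
```python
from h import *
np.set_printoptions(precision=4,suppress=True)
c=np.load('w2.npy',allow_pickle=True).item()
f=lambda x,y:(240+x/2.5,y/2.5)
print(c['xyz'])
for p in[(287,287),(317,290),(292,407),(264,404)]: print(onz(c,*f(*p),.07))
for p in[(263,400),(244,400),(322,85),(306,85)]: print('f',onz(c,*f(*p),.08))
```

```text
[ 0.4618 -0.2748  0.4357]
[ 0.4998 -0.2459  0.07  ]
[ 0.515  -0.2447  0.07  ]
[ 0.5144 -0.3044  0.07  ]
[ 0.4996 -0.3054  0.07  ]
f [ 0.4977 -0.3027  0.08  ]
f [ 0.4882 -0.3043  0.08  ]
f [ 0.4969 -0.157   0.08  ]
f [ 0.4897 -0.1582  0.08  ]
```

>>> hand_motion([
  [[0.0667,0,0],0],
  [[0.0667,0,0],0],
  [[0.0667,0,0],0],
  [[0.0667,0,0],0],
  [[0.0667,0,0],0],
  [[0.0667,0,0],0],
  [[0.0667,0,0],0],
  [[0.0667,0,0],0],
  [[0.0667,0.0333,0],0],
  [[0.0667,0.0333,0],0],
  [[0.0667,0.0333,0],0],
  [[0.0667,0.0333,0],0],
  [[0.0333,0.0333,0],0],
  [[0,0,0],0],
  [[0,0,0],0],
  [[0,0,0],0],
])

```text
time: 4.43
position: [0.4819, 0.1598, 0.2724]
tool_rot: [0.643, 0.766, -0.001, -0.0]
ft_force: [-0.4, -0.5, 0.4]
grip_width: 0.0871
grip_force: 0.0
```

Run:
```python
from h import *
c=cam('wrist','w3.png'); np.save('w3.npy',c,allow_pickle=True)
i=cv2.imread('pics/w3.png')
cv2.imwrite('pics/w3c.png',cv2.resize(i[0:260,180:480],None,fx=2.3,fy=2.3,interpolation=cv2.INTER_CUBIC))
```

```text
(no output)
```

View pics/w3c.png

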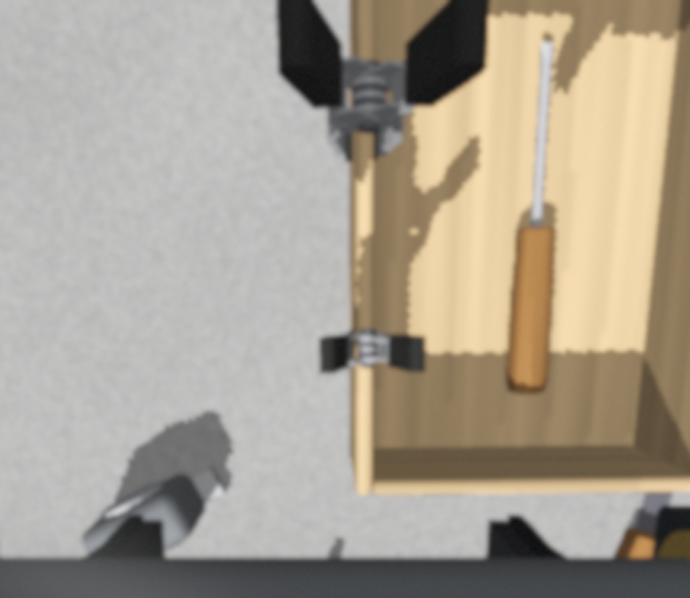

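The wall runs vertically in the image, so the 10° heading is right. The −y edges of the big clamp's handle ends are at crop (280,72) and (485,68), and the wall is at x≈365.

Run:
```python
from h import *
np.set_printoptions(precision=4,suppress=True)
c=np.load('w3.npy',allow_pickle=True).item();o=robot.get_obs()
Rt=R.from_quat(o['tool_rot']).as_matrix();p0=np.array(o['position'])
f=lambda x,y:(180+x/2.3,y/2.3)
a,b=onz(c,*f(280,72),.195),onz(c,*f(485,68),.195)
print(c['xyz'],a,b,np.linalg.norm(a-b),np.degrees(np.arctan2(*(b-a)[1::-1])))
print('small',onz(c,*f(372,350),.114),'wall',[onz(c,*f(x,160),.095) for x in (352,376)],[onz(c,*f(x,470),.095) for x in (356,374)])
m=(a+b)/2+Rt[:,0]*.011; print('mid',m,'tool delta',Rt.T@(m-p0))
print('pin gap center', onz(c,*f(371,95),.126))
```

```text
[0.4703 0.2242 0.436 ] [0.4421 0.2963 0.195 ] [0.5099 0.3095 0.195 ] 0.06906410255410593 11.047022903947445
small [0.4972 0.2064 0.114 ] wall [array([0.4714, 0.2942, 0.095 ]), array([0.483 , 0.2962, 0.095 ])] [array([0.5027, 0.1398, 0.095 ]), array([0.5124, 0.1415, 0.095 ])]
mid [0.4741 0.3138 0.195 ] tool delta [0.1536 0.0189 0.0774]
pin gap center [0.4746 0.315  0.126 ]
```

To row units: 0.0384 m / 0.6 = 0.064, 0.024 m / 0.6 = 0.04, -0.01 rad / 4 = -0.0025.

>>> hand_motion([
  [[0.064,0.0078,0],-0.0025],
  [[0.064,0.0078,0],0],
  [[0.064,0.0078,0],0],
  [[0.064,0.0078,0],0],
  [[0,0,0],0],
  [[0,0,0],0],
  [[0,0,0.04],0],
  [[0,0,0.04],0],
  [[0,0,0.04],0],
  [[0,0,0.04],0],
  [[0,0,0],0],
  [[0,0,0],0],
  [[0,0,0],0],
])

```text
time: 5.57
position: [0.4753, 0.3132, 0.1778]
tool_rot: [0.64, 0.768, 0.001, 0.0]
ft_force: [0.1, -0.0, -0.3]
grip_width: 0.0871
grip_force: 0.0
```

Run:
```python
from h import *
s=cam('scene');t=cam('top')
k=lambda i,x,y:cv2.resize(i[y:y+70,x:x+90,::-1],None,fx=4.4,fy=4.4,interpolation=cv2.INTER_CUBIC)
cv2.imwrite('pics/g1.png',np.hstack([k(s['img'],390,190),k(t['img'],180,195)]))
```

```text
(no output)
```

View pics/g1.png

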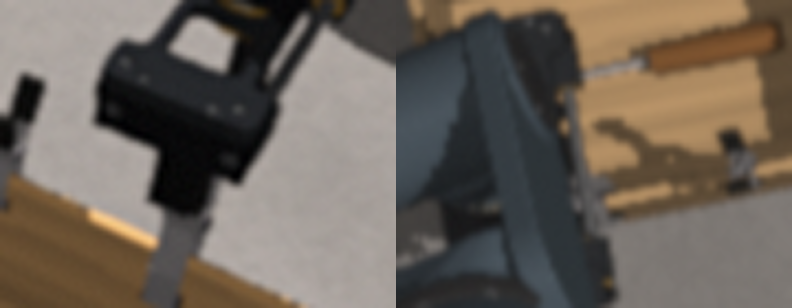

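The fingers straddle the handles with no contact force, so I'll squeeze.

>>> hand_motion([
  [[0,0,0],0],
  [[0,0,0],0],
  [[0,0,0],0],
  [[0,0,0],0],
  [[0,0,0],0],
  [[0,0,0],0],
], aperture=0.056, grip_n=35)

```text
time: 6.17
position: [0.474, 0.3143, 0.1764]
tool_rot: [0.639, 0.769, -0.0, -0.0]
ft_force: [0.1, 0.3, -1.8]
grip_width: 0.0589
grip_force: 12.3
```

>>> hand_motion([
  [[0,0,0],0],
  [[0,0,0],0],
  [[0,0,0],0],
  [[0,0,0],0],
  [[0,0,0],0],
  [[0,0,0],0],
], aperture=0.032, grip_n=35)

```text
time: 6.67
position: [0.4743, 0.3142, 0.1765]
tool_rot: [0.639, 0.769, -0.0, -0.0]
ft_force: [1.1, -1.0, -1.3]
grip_width: 0.0332
grip_force: 18.3
```

>>> hand_motion([
  [[0,0,0],0],
  [[0,0,0],0],
  [[0,0,0],0],
  [[0,0,0],0],
])

```text
time: 7.0
position: [0.4743, 0.3142, 0.1766]
tool_rot: [0.639, 0.769, -0.0, -0.0]
ft_force: [-0.1, -0.4, -0.5]
grip_width: 0.0326
grip_force: 18.9
```

Run:
```python
from h import *
s=cam('scene');t=cam('wrist')
k=lambda i,x,y,w,h,f:cv2.resize(i[y:y+h,x:x+w,::-1],None,fx=f,fy=f,interpolation=cv2.INTER_CUBIC)
cv2.imwrite('pics/g2.png',np.hstack([k(s['img'],390,190,90,80,4.4),k(t['img'],200,60,200,177,1.99)[:352]]))
```

```text
(no output)
```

View pics/g2.png

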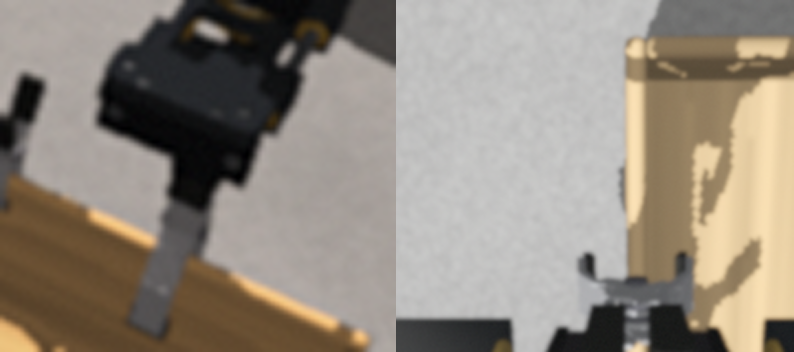

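The clamp is squeezed open (33 mm, 19 N) and the jaws sit evenly about the wall. Lift.

To row units: -0.02 m / 0.6 = -0.0333, -0.015 m / 0.6 = -0.025, 0.061 rad / 4 = 0.0153.

>>> hand_motion([
  [[0,0,-0.0167],0],
  [[0,0,-0.0167],0],
  [[0,0,-0.025],0],
  [[0,0,-0.0333],0],
  [[0,0,-0.0333],0],
  [[0,0,-0.0333],0],
  [[0,0,-0.0333],0],
  [[0,0,-0.0333],0],
  [[0,0,-0.025],0],
  [[0,0,0],0],
  [[0,0,0],0],
  [[0,0,0],0.0153],
  [[0,0,0],0.0153],
  [[0,0,0],0.0153],
  [[0,0,0],0],
  [[0,0,0],0],
])

```text
time: 8.43
position: [0.4736, 0.314, 0.3254]
tool_rot: [0.706, 0.708, -0.001, -0.0]
ft_force: [0.1, 0.2, -2.3]
grip_width: 0.0325
grip_force: 18.9
```

To row units: -0.0389 m / 0.6 = -0.0648, 0.0018 m / 0.6 = 0.003.

>>> hand_motion([
  [[-0.025,0.003,0],0],
  [[-0.05,0.003,0],0],
  [[-0.0648,0.003,0],0],
  [[-0.0648,0.003,0],0],
  [[-0.0648,0.003,0],0],
  [[-0.0648,0.003,0],0],
  [[-0.0648,0.003,0],0],
  [[-0.0648,0.003,0],0],
  [[-0.0648,0.003,0],0],
  [[-0.0648,0.003,0],0],
  [[-0.0648,0.003,0],0],
  [[-0.0648,0.003,0],0],
  [[-0.0648,0.003,0],0],
  [[-0.0648,0.003,0],0],
  [[-0.0648,0.003,0],0],
  [[-0.0482,0,0],0],
  [[-0.0167,0,0],0],
  [[0,0,0],0],
  [[0,0,0],0],
])

```text
time: 10.02
position: [0.501, -0.2746, 0.3258]
tool_rot: [0.707, 0.707, 0.0, -0.001]
ft_force: [-0.5, 0.3, -0.3]
grip_width: 0.0324
grip_force: 18.9
```

>>> hand_motion([
  [[0,0,0.0333],0],
  [[0,0,0.0333],0],
  [[0,0,0.0333],0],
  [[0,0,0],0],
  [[0,0,0],0],
  [[0,0,0],0],
])

```text
time: 10.52
position: [0.5022, -0.2744, 0.2677]
tool_rot: [0.706, 0.708, 0.0, 0.001]
ft_force: [0.1, 0.0, -1.6]
grip_width: 0.0318
grip_force: 18.9Traceback (most recent call last):
```

Run:
```python
from h import *
s=cam('scene');w=cam('wrist');t=cam('top');np.save('w4.npy',[s,w,t],allow_pickle=True)
k=lambda i,x,y,w,h,f:cv2.resize(i[y:y+h,x:x+w,::-1],None,fx=f,fy=f,interpolation=cv2.INTER_CUBIC)
cv2.imwrite('pics/g4.png',np.hstack([k(s['img'],230,110,100,100,4),k(w['img'],260,80,133,133,3)[:400]]))
```

```text
  File "<stdin>", line 4, in <module>
    return _nx.concatenate(arrs, 1, dtype=dtype, casting=casting)
           ~~~~~~~~~~~~~~~^^^^^^^^^^^^^^^^^^^^^^^^^^^^^^^^^^^^^^^
ValueError: all the input array dimensions except for the concatenation axis must match exactly, but along dimension 0, the array at index 0 has size 400 and the array at index 1 has size 399
```

Run:
```python
from h import *
s,w,t=np.load('w4.npy',allow_pickle=True)
k=lambda i,x,y,w,h,f:cv2.resize(i[y:y+h,x:x+w,::-1],None,fx=f,fy=f,interpolation=cv2.INTER_CUBIC)
cv2.imwrite('pics/g4.png',np.hstack([k(s['img'],230,110,100,125,4),k(w['img'],260,60,100,125,4)]))
```

```text
(no output)
```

View pics/g4.png

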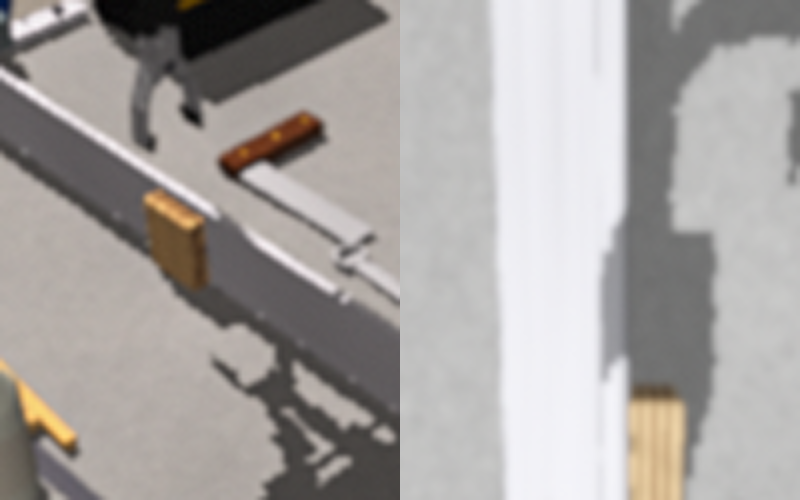

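The left crop shows the open clamp above the fence. The right crop shows the block's top edges at (629,470) and (685,470). I'll compute the lateral offset between jaws and block, and find the jaws in the wrist image by their dark pads.

Run:
```python
from h import *
np.set_printoptions(precision=4,suppress=True)
s,w,t=np.load('w4.npy',allow_pickle=True)
for x in(629,685): print('block',onz(w,260+(x-400)/4,60+470/4,.07))
print('fence edge/foot',onz(w,260+(627-400)/4,60+470/4,.08),onz(w,260+(505-400)/4,60+470/4,.006))
print('block +y end',onz(w,320,60+398/4,.07))
print('jaws', [onz(w,u,193,.143) for u in(291.5,300,340,348.5)])
g=w['img'].mean(2)[170:215]
for v in(185,190,193,196,200): print(v,w['img'][v,284:356:2].mean(1).astype(int))
# scene: jaw tips (230+x/4,110+y/4) -> intersect with plane y=-.2744+-.011
for p in[(148,148),(194,124)]:
    o,d=ray(s,230+p[0]/4,110+p[1]/4)
    for y in(-.263,-.274): print('sc',p,o+d*(y-o[1])/d[1])
```

```text
block [ 0.4977 -0.2675  0.07  ]
block [ 0.5161 -0.2675  0.07  ]
fence edge/foot [ 0.4972 -0.2659  0.08  ] [ 0.4492 -0.2779  0.006 ]
block +y end [ 0.5013 -0.244   0.07  ]
jaws [array([ 0.4711, -0.2725,  0.143 ]), array([ 0.4801, -0.2724,  0.143 ]), array([ 0.5226, -0.2724,  0.143 ]), array([ 0.5317, -0.2723,  0.143 ])]
185 [188 219 244 243 242 237 232 237 243 244 244 243 240 233 243 239 204 177
 190 189 183 178 196 171 183 193 193 192 189 176 172 182 190 191 191 193]
190 [192 224 243 223 147  91  38  65 203 243 244 244 240 232 243 240 210 197
 192 191 189 186 201 192 192 191 190 183 129  60  53  89 126 183 191 190]
193 [190 223 243 220 127  81  43  62 202 244 244 244 241 232 243 240 209 191
 185 186 187 188 204 193 191 188 188 183 127  60  54  86 117 180 189 188]
196 [189 214 241 224 141  91  62  64 195 242 244 244 240 232 243 239 207 180
 179 178 179 182 201 191 188 192 194 188 129  64  69  91 118 176 192 192]
200 [190 216 242 232 180 156 140 114 144 184 166 139 143 154 177 165  92  62
  63  64  73 127 190 183 176 171 175 162 114  97 110 117 133 178 190 189]
sc (148, 148) [ 0.5308 -0.263   0.1462]
sc (148, 148) [ 0.5233 -0.274   0.1375]
sc (194, 124) [ 0.4834 -0.263   0.1471]
sc (194, 124) [ 0.4753 -0.274   0.1384]
```

In the wrist view the jaw mid is at x=0.5008 and the fence and block mid at about 0.5025, with a 43.5 mm gape. Shift +1.5 mm and lower.

To row units: 0.015 m / 0.6 = 0.025, 0.0015 m / 0.6 = 0.0025.

>>> hand_motion([
  [[0,0.0025,0],0],
  [[0,0,0.0167],0],
  [[0,0,0.025],0],
  [[0,0,0.025],0],
  [[0,0,0.0167],0],
  [[0,0,0],0],
  [[0,0,0.0167],0],
  [[0,0,0.0167],0],
  [[0,0,0.0167],0],
  [[0,0,0.0167],0],
  [[0,0,0.01],0],
  [[0,0,0.0083],0],
  [[0,0,0],0],
  [[0,0,0],0],
  [[0,0,0],0],
  [[0,0,0],0],
])

```text
time: 12.0
position: [0.5034, -0.2756, 0.1661]
tool_rot: [0.707, 0.707, 0.0, 0.001]
ft_force: [-0.1, -0.3, -0.7]
grip_width: 0.0321
grip_force: 18.9
```

Run:
```python
from h import *
s=cam('scene');w=cam('wrist');np.save('w5.npy',[s,w],allow_pickle=True)
k=lambda i,x,y,w,h,f:cv2.resize(i[y:y+h,x:x+w,::-1],None,fx=f,fy=f,interpolation=cv2.INTER_CUBIC)
cv2.imwrite('pics/g5.png',np.hstack([k(s['img'],240,110,80,110,5),k(w['img'],280,110,80,110,5)]))
```

```text
(no output)
```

View pics/g5.png

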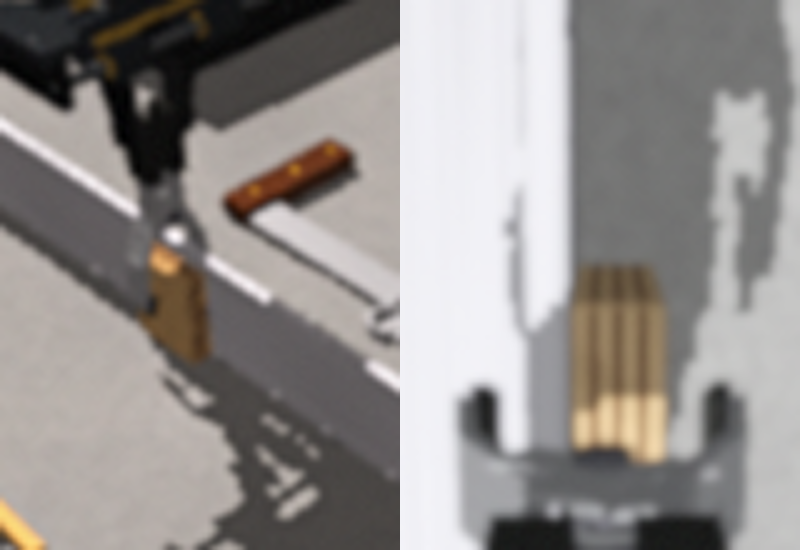

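The jaws straddle the fence and block with about 7 and 8 mm of daylight, and the force reading is quiet. One quick check of the pad height from the scene view.

Run:
```python
from h import *
s,w=np.load('w5.npy',allow_pickle=True)
for p in[(150,312),(150,290)]:
    o,d=ray(s,240+p[0]/5,110+p[1]/5)
    for y in(-.264,-.275): print(p,(o+d*(y-o[1])/d[1]).round(4))
print('proj jaw pt',[((proj(s,(.525,-.275,z))[0]-240)*5,(proj(s,(.525,-.275,z))[1]-110)*5) for z in(.041,.048,.058)])
o=robot.get_obs();print(o['ft_force'],o['grip_force'],o['time'])
```

```text
(150, 312) [ 0.5305 -0.264   0.0433]
(150, 312) [ 0.523  -0.275   0.0332]
(150, 290) [ 0.5284 -0.264   0.0607]
(150, 290) [ 0.5209 -0.275   0.0508]
proj jaw pt [(np.float64(146.60012426544995), np.float64(304.12455464899153)), (np.float64(145.59166194764515), np.float64(295.9189589093242)), (np.float64(144.13795295046128), np.float64(284.0905066772436))]
[-0.30375083 -0.43163976 -1.19630116] 18.895846009254456 12.1
```

The pad bottom is at about 0.04 and the jaw point at about 0.048, below the 0.058 limit. Handing in.

```bash
python3 -c "
from rig import robot, viewer
print(robot.hand_in())"
```

```text
the job is handed in; nothing more can be done
None
```

I handed the job in at about 12 s with the clamp held open (19 N) around the fence and block, about 7–8 mm clear on each side by my measurements and roughly 22 mm below the block's top; the hand-in gave no verdict.

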